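# Take the battery cover off the workshop radio

### The arm

A 6-joint arm with a two-finger parallel gripper is mounted at the origin on the work surface. World frame = base frame: x ahead of the robot, y to its left, z up, the work surface at z = 0. Lengths are in m, angles in rad, forces in N, time in s.
With the tool pointing down it reaches from about 0.325 to 0.775 m from the base axis. Payload 9.3 kg.
Tool frame: the origin (TCP) lies between the finger pads; the fingertips stand 11 mm ahead of it and the grasp point (between the pads) lies 8 mm behind it (tcp_to_tips is the distance from the TCP to the fingertips, in m); z points along the fingers, y is the direction in which the jaws open and shut (so a half turn about z gives the same grasp; the last joint's range is limited). The gripper opens to 85 mm and grips with 20 to 120 N. Pads are 22 mm wide; open, the fingers measure 114 mm over their backs; the gripper's body (76 mm by 85 mm) begins 54 mm behind the grasp point. The pads swing forward as they close: fully open they stand 13 mm farther back than shut.
Start: joints at [1.161, 0.259, 0.021, 1.334, 0, 1.418], TCP at [0.14, 0.532, 0.242] pointing down, gripper open.
Joint ranges: [-3.04, 3.04], [-0.91, 1.82], [-1.04, 1.36], [-1.92, 1.95], [-1.52, 1.45], [-3.14, 3.14]. Speed limits (rad/s): [2.22, 2.22, 2.79, 3.14, 3.14, 3.14].

### API

Orientations are given as a unit quaternion [w, x, y, z].
In Python, from workcell import * gives the robot as it stands. Calls block until the motion is done:
- goto(position, orientation): joint-space move of the TCP to a pose.
- servo_line(position, frame=None, feed=0.15, force_limit=None): straight line of the TCP; frame=None keeps the orientation; feed is the mean speed in m/s. With force_limit (N) it stops when the force on the tool has changed by that much, and returns True; else False.
- move_j(angles): joint-space move.
- gripper_to(opening): finger opening in m; the grip force is fixed at half the most; returns when the fingers have stopped.
- sleep(seconds).
- solve_ik(position, orientation): joint angles nearest the present ones, or None.
- get_state(): the state.
- camera(name): name is "side" or "top"; returns a dict with "frame" (420x560x3 uint8, red, green, blue), "depth" (420x560 float32, m along the optical axis (not along the pixel's ray), 0 where there is no reading), "camera_matrix" (3x3 intrinsics, pixels), "position" and "rotation" of the camera in the world. Camera axes: x right, y down, z forward; pixel columns grow to the right and rows downward; lengths in m; the calibration is good to about 2 mm. A picture is of the moment at which its call begins.
A pose or a line that the arm cannot do raises Unreachable and nothing moves.
- sign_off(): hands the job in, once; it reports no verdict.
The state is a dict: "time_s": time; "joint_positions": joint angles; "joint_vel": joint speeds; "joint_torque": joint torques, N m; "tcp_pos": TCP position; "tcp_rot": TCP orientation; "contact_force": force on the tool from outside, world axes, zero at the start; "ft_torque": the same for the moment, N m; "finger_gap": finger opening in m.
Only numpy, scipy, OpenCV 4.12 (cv2) and the standard library are available. Lean on these libraries where they do the work, as an engineer would, in place of code of your own. Each camera call takes 0.05 s, during which the arm holds its last target.

### The job

The workshop radio lies face down for a change of cells. Press the snap tab of its battery cover inward just hard enough to free its hooks (forced, the tab breaks), and keep it pressed while you lift that edge until the hooks stand clear on top of the case wall. Then take the cover by its ridge, draw the lugs at its other edge out from under the case without prying, lift it off and set it down, ridge up, in the middle of the cutting mat without dropping it. Leave the brush and the bamboo handle on the mat and the two new cells by the radio where they are.

Things in the scene. Friction and masses are not known exactly. Their poses are not given: they have to be found in the camera images.
- radio: Dark grey radio with black rubber corners, fixed, lying face down, back up: 180 mm (its x) by 250 mm (its y), 100 mm high. Origin at the middle of its underside, on the bench; z up. Its bottom face at x = -90 mm holds the tab; at x = +90 mm a carrying handle reaches out to +122 mm, 50 mm up. Case rigid.
- notch (a point): Middle of the cut-out in the radio's bottom face, 88.5 mm above the bench, x = -90 mm; radio's axes. The cut-out is open to the top, 84 mm wide in y down to this height (the wall's top here); its middle 60 mm goes down to 72 mm above the bench, so a closed hand can follow the tab in.
- snap_tab: Snap tab on the cover: grey ribbed thumb pad 36 mm wide (y), 20 mm high, in the notch. Origin at the middle of its outer face; shut: x = -88, y = 0, z = 86 mm in the radio's frame. Cover's axes. It springs straight in along +x, up to 6.5 mm, pushing back 1.6 N at first touch plus 3.2 N per mm. Above 16 N it breaks. No ledge: a finger pressing it drags it up by friction (0.5 or more).
- hooks (a point): Bottom of the two hooks beside the tab's pad (y = +/-36 mm), 5.5 mm below its middle. Shut, they stand 2.5 mm under keepers in the case wall: free when the tab is 2.5 to 3 mm in (10 to 11 N), after the cover's 0.5 mm of play is taken up. Raised 8 mm they clear the wall; let go there, they rest on it and the edge stays up, cover tilted 0.1 rad. About 2 N up is enough; 5 N or more means still hooked.
- cover: Loose battery cover, 70 to 130 g: grey plate 74 mm (x) by 130 mm (y) by 3 mm, flush in the radio's back. Axes as the radio's when shut: +x from tab edge to lug edge, z up. Origin = point cover_ridge. Pushing, prying or pulling it against the case above 30 N breaks it. The tab's foot is 32.5 mm below the ridge's middle; laid on the flat it slopes about 0.2 rad, ridge's middle 24 mm up.
- cover_ridge (a point): Middle of the straight grip ridge on the cover: 44 mm long (x), 13 mm thick (y), 17 mm high; 8.5 mm above the plate and below the ridge's top. Shut: x = -45, y = 0, z = 108.5 mm in the radio's frame.
- lug_edge (a point): Underside of the plate at the middle of its lug edge (+x end), about which the cover turns. Two lugs here (y = +/-36 mm) reach 5 mm under the case's rim: with the hooks up, move the cover 7 to 10 mm towards its -x to draw them out, then lift.
- mat: Cream cutting mat with a grey 20 mm grid, fixed flat on the bench: 260 mm (x) by 360 mm (y), 4 mm thick. Origin at the middle of its underside. A brush and a bamboo handle lie on it near y = +/-150 mm; its middle is free.
- brush: Paste brush, 170 mm long, lying on the mat near its +y edge; bystander.
- handle_blank: Bamboo handle blank, 130 mm long, 18 mm thick, lying on the mat near its -y edge; bystander.
- cell0: New battery cell standing on the bench by the radio's handle, 26 mm across, 50 mm high; bystander.
- cell1: The other new cell beside it, the same size; bystander.
There are look-alikes about, which are no part of the job. Of the things like the cover, leave any that is black or green; of the rest the larger one is meant.

How it is judged:
On the way, in this order (a step that is already met when the one before it is completed fails the run):
1. the tab edge of the cover is lifted with its hooks above the case wall (tab risen 7 mm or more) (z of snap_tab in the frame of radio above 0.093 m), for 0.2 s.
2. the cover is held clear of the radio, its ridge's middle 25 mm or more above where it sat (z of cover in the frame of radio above 0.1335 m and contact force between cover and radio below 0.05 N and contact force between the fingers and cover above 0.5 N), for 0.2 s.
3. the cover touches the mat while the fingers still hold it (contact force between cover and mat above 0.1 N and contact force between the fingers and cover above 0.3 N), for 0.03 s.
At the end, for the whole second after the job is handed in: The cover lies at rest on the cutting mat, ridge up (sloping less than 0.35 rad), its ridge's middle within 75 mm (x) and 95 mm (y) of the mat's middle and less than 42 mm above the bench, let go (x of cover in the frame of mat between -0.075 and 0.075 m and y of cover in the frame of mat between -0.095 and 0.095 m and z of cover in the frame of mat below 0.042 m and angle between cover's own z axis and vertical below 0.35 rad and contact force between cover and mat above 0.2 N and linear speed of cover below 0.02 m/s); the robot touches nothing.
It fails at once if the snap tab is pressed with more than 16 N and breaks (contact force between any of the fingers, the arm and snap_tab above 16 N).
It fails at once if the cover is pried or pulled against the case with more than 30 N (contact force between cover and radio above 30 N).
It fails at once if the brush, the bamboo handle or a cell is moved by more than 30 mm (distance of any of brush, handle_blank, cell0, cell1 from where it was at the start of the episode above 0.03 m).
It also fails if it takes over 64 s, if anything falls off the work surface, if the arm or the gripper's body presses on something with over 40 N, if the wrist force passes 120 N, or if a joint passes its speed limit or range.

## Working session

There is one attempt and no reset: what is moved stays moved. The work goes in short steps, each a Python script; the robot and the scene stay as the last script left them, time stands still between calls to the robot, and variables do not carry over. Pictures are saved under pics/ and viewed, and the job is handed in when it is done.

```bash
mkdir -p pics && ls
cat > h.py <<'E'
from workcell import *
import numpy as np, cv2
from scipy.spatial.transform import Rotation as R
def snap(name, fn=None):
    c=camera(name)
    if fn: cv2.imwrite('pics/'+fn, c['frame'][:,:,::-1])
    return c
def cloud(c):
    K=np.array(c['camera_matrix']); d=c['depth']; h,w=d.shape
    u,v=np.meshgrid(np.arange(w),np.arange(h))
    P=np.stack([(u-K[0,2])/K[0,0]*d,(v-K[1,2])/K[1,1]*d,d],-1)
    Rm=np.array(c['rotation'])
    if Rm.shape!=(3,3): Rm=R.from_quat(np.r_[Rm[1:],Rm[0]]).as_matrix()
    W=P@Rm.T+np.array(c['position']); W[d==0]=np.nan
    return W
E
python3 - <<'E'
from h import *
np.set_printoptions(precision=4,suppress=True)
for n in ('top','side'):
    c=snap(n,n+'0.png'); np.savez(n+'0.npz',**{k:np.array(v) for k,v in c.items()})
    print(n,c['position'],c['rotation'],c['camera_matrix'])
s=get_state(); print(s)
E
```

```text
pics
top [ 0.4376 -0.0264  1.5356] [-0.022   0.7096 -0.7036  0.0305] [[502.3155   0.     285.9678]
 [  0.     502.3155 208.4603]
 [  0.       0.       1.    ]]
side [ 0.2662 -1.0762  0.7808] [-0.4752  0.8715 -0.1058  0.0594] [[514.8218   0.     277.6516]
 [  0.     514.8218 210.5917]
 [  0.       0.       1.    ]]
{'time_s': 0.1, 'joint_positions': array([ 1.1614,  0.2591,  0.0209,  1.3337, -0.    ,  1.4182]), 'joint_vel': array([-0.0002, -0.0023,  0.0002,  0.0019,  0.0003, -0.0006]), 'joint_torque': array([  0.0054, -55.6689,  34.5075,   0.0116,  -0.0001,   0.    ]), 'tcp_pos': array([0.1396, 0.5317, 0.2417]), 'tcp_rot': array([-0.0001,  0.128 ,  0.9918, -0.0006]), 'contact_force': array([0.1675, 0.4257, 0.6294]), 'ft_torque': array([0.0225, 0.037 , 0.0159]), 'finger_gap': 0.08576375052851605}
```

View pics/top0.png

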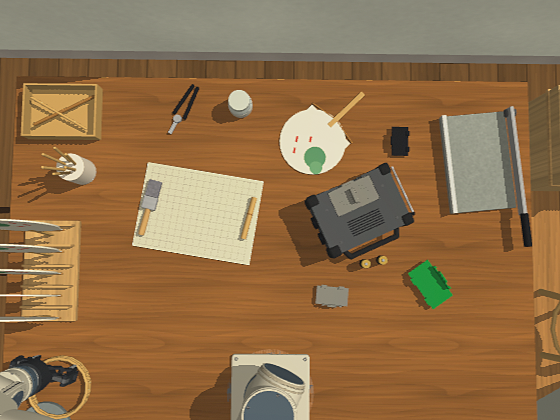

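View pics/side0.png

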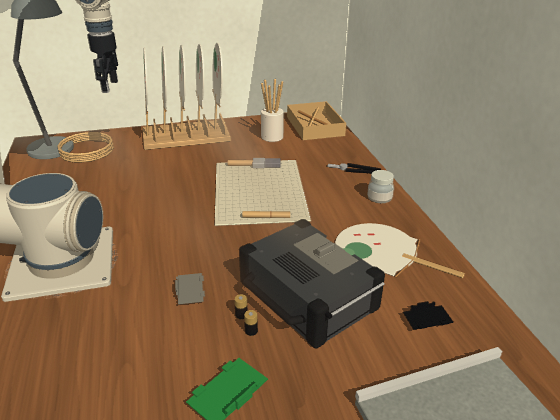

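The top view shows four things that could be the cover: the grey one in the radio (352,196), a small grey one on the bench (331,296), a black one (399,141) and a green one (429,284). Only the greys qualify, and the larger is the one in the radio. I'll check it in a close crop.

Run:
```python
import cv2,numpy as np
from h import cloud
a=cv2.imread('pics/top0.png'); b=a[150:300,280:440]; b=cv2.resize(b,None,fx=4,fy=4,interpolation=cv2.INTER_CUBIC); cv2.imwrite('pics/crop1.png',b[:600,:640])
a=cv2.imread('pics/side0.png'); b=a[210:350,230:400]; b=cv2.resize(b,None,fx=4,fy=4,interpolation=cv2.INTER_CUBIC); cv2.imwrite('pics/crop2.png',b)
c=dict(np.load('top0.npz')); W=cloud(c)
np.set_printoptions(precision=4,suppress=True)
for n,(u,v) in dict(cover=(335,185),ridge=(352,193),small=(331,296),black=(399,141),green=(429,284),mat=(200,212)).items(): print(n,W[v,u])
z=W[...,2]
m=((z>0.09)&(z<0.108)).astype(np.uint8)
m[:, :290]=0; m[:150]=0;m[270:]=0;m[:,425:]=0
pts=W[m>0][:,:2].astype(np.float32); print(len(pts),np.median(z[m>0]),cv2.minAreaRect(pts), cv2.boxPoints(cv2.minAreaRect(pts)))
m=(np.abs(z-0.1165)<0.0075)&(z>0.108); m[:, :290]=0; m[:150]=0;m[270:]=0;m[:,425:]=0
p=W[m];print(len(p),p.mean(0),p[:,2].max(),cv2.minAreaRect(p[:,:2].astype(np.float32)))
```

```text
cover [ 0.6258 -0.1951 -0.0012]
ridge [ 0.589  -0.2306  0.1165]
small [ 0.2884 -0.1817  0.0132]
black [ 0.7624 -0.3908  0.0124]
green [ 0.3267 -0.4759  0.0189]
mat [ 0.5387  0.2184 -0.0006]
5469 0.10043181353795383 ((0.5449551343917847, -0.2584916353225708), (0.19163349270820618, 0.2720446288585663), 24.57236099243164) [[ 0.4013 -0.1746]
 [ 0.5144 -0.422 ]
 [ 0.6887 -0.3424]
 [ 0.5755 -0.0949]]
105 [ 0.5748 -0.2438  0.1147] 0.12227077492157967 ((0.5438357591629028, -0.25189244747161865), (0.180863156914711, 0.24699601531028748), 24.883098602294922)
```

View pics/crop1.png

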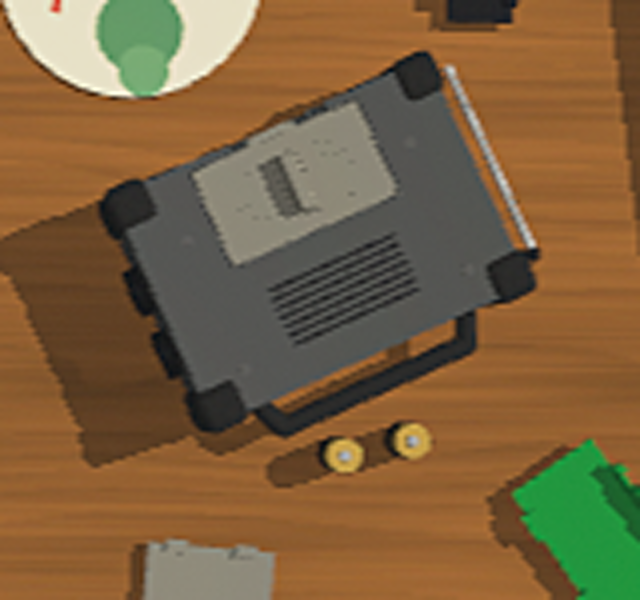

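View pics/crop2.png

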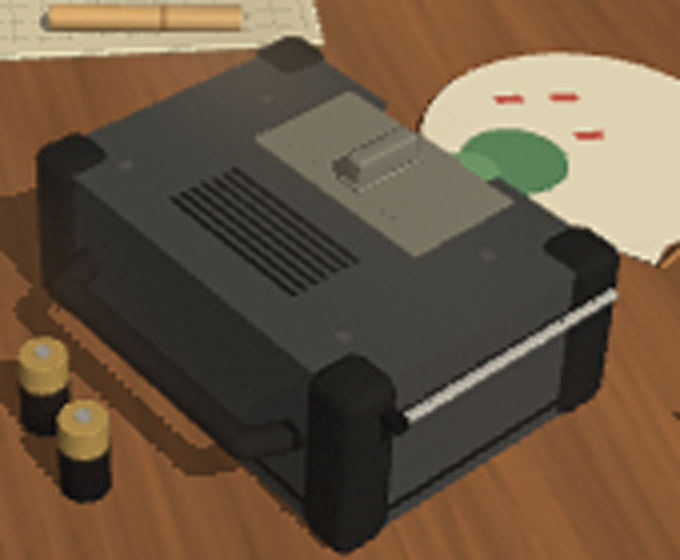

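The crop shows the large grey cover with its ridge at crop (282,187) in the radio. Its tab edge faces up-left, away from the robot, and the handle and cells are on the near side. The other grey one is visibly smaller. Next I'll measure precisely.

```bash
cat >> h.py <<'E'
def rayplane(c,uv,z):
    K=np.array(c['camera_matrix']); Rm=np.array(c['rotation']); 
    Rm=R.from_quat(np.r_[Rm[1:],Rm[0]]).as_matrix()
    uv=np.atleast_2d(uv).astype(float); d=np.c_[(uv[:,0]-K[0,2])/K[0,0],(uv[:,1]-K[1,2])/K[1,1],np.ones(len(uv))]@Rm.T
    p=np.array(c['position']); t=(z-p[2])/d[:,2]; return p+t[:,None]*d
E
python3 - <<'E'
from h import *
np.set_printoptions(precision=4,suppress=True)
def big(m,seed):
    n,l=cv2.connectedComponents(m.astype(np.uint8)); return l==l[seed[1],seed[0]]
for n,seed,rs in (('top',(365,180),(352,193)),('side',(345,270),(322,250))):
    c=dict(np.load(n+'0.npz')); f=c['frame'].astype(int)
    print(n,'px',f[seed[1],seed[0]], f[rs[1],rs[0]])
    W=cloud(c)
    d=np.abs(f-f[seed[1],seed[0]]).max(-1)<32
    m=big(d,seed); m=cv2.morphologyEx(m.astype(np.uint8),cv2.MORPH_CLOSE,np.ones((5,5)))
    v,u=np.nonzero(m); P=rayplane(c,np.c_[u,v],0.100)
    print(len(P),cv2.minAreaRect(P[:,:2].astype(np.float32)))
    o=c['frame'][:,:,::-1].copy(); o[m>0]=(0,0,255); cv2.imwrite(f'pics/seg_{n}.png',cv2.resize(o[130:330,220:440],None,fx=3,fy=3))
    k=(slice(150,320),slice(240,430)); zz=W[k][...,2]
    sel=np.abs(zz-0.1)<0.006
    print('top plane z med',np.nanmedian(zz[sel]))
    print('bench z',np.nanmedian(W[290:310,260:300,2]) if n=='top' else '')
# mat
c=dict(np.load('top0.npz')); f=c['frame'].astype(int)
m=((f.min(-1)>150)&(np.arange(560)[None]<275)&(np.arange(560)[None]>120)&(np.arange(420)[:,None]>155)&(np.arange(420)[:,None]<270))
m=cv2.morphologyEx(m.astype(np.uint8),cv2.MORPH_CLOSE,np.ones((5,5)))
v,u=np.nonzero(m); P=rayplane(c,np.c_[u,v],0.004); print('mat',cv2.minAreaRect(P[:,:2].astype(np.float32)))
E
```

```text
top px [140 136 121] [127 123 109]
1128 ((0.5865389704704285, -0.23546192049980164), (0.07990513741970062, 0.1308847963809967), 24.6545467376709)
top plane z med 0.10039344000460704
bench z 0.00011248477712044735
side px [69 68 63] [132 127 109]
6701 ((0.5173889994621277, -0.27182114124298096), (0.2433425486087799, 0.27706265449523926), 23.2033634185791)
top plane z med 0.10034243809809995
bench z 
mat ((0.535903811454773, 0.22414323687553406), (0.36043885350227356, 0.2581467926502228), 81.02545928955078)
```

```bash
python3 - <<'E'
from h import *
np.set_printoptions(precision=4,suppress=True)
th=np.deg2rad(180+24.65); xr=np.array([np.cos(th),np.sin(th)]); yr=np.array([-np.sin(th),np.cos(th)])
c=dict(np.load('side0.npz')); f=c['frame'].astype(int)
m=(f.min(-1)>78)&(np.ptp(f,-1)<30); n,l=cv2.connectedComponents(m.astype(np.uint8),connectivity=4)
for s in ((310,240),(322,250),(345,262)): print(s,f[s[1],s[0]],l[s[1],s[0]],(l==l[s[1],s[0]]).sum())
L=l[262,345]; m=(l==L).astype(np.uint8); m=cv2.morphologyEx(m,cv2.MORPH_CLOSE,np.ones((5,5)))
v,u=np.nonzero(m); P=rayplane(c,np.c_[u,v],0.100)
print(cv2.minAreaRect(P[:,:2].astype(np.float32)))
o=c['frame'][:,:,::-1].copy(); o[m>0]=(0,0,255); cv2.imwrite('pics/seg_side.png',cv2.resize(o[210:350,230:400],None,fx=3,fy=3))
# ridge pts by depth in both
for n in('top','side'):
    c=dict(np.load(n+'0.npz')); W=cloud(c)
    D=W[...,:2]-np.array([0.5838,-0.2367]); a=D@xr; b=D@yr
    k=(np.abs(a)<0.034)&(np.abs(b)<0.03)&(W[...,2]>0.1085)
    print(n,k.sum(),[ (np.percentile(q[k],5),np.percentile(q[k],95)) for q in(a,b,W[...,2])])
E
python3 - <<'E'
import cv2
a=cv2.imread('pics/seg_top.png');b=cv2.imread('pics/seg_side.png')
cv2.imwrite('pics/seg_both.png',cv2.hconcat([cv2.resize(a,(400,364)),cv2.resize(b,(400,364))]))
E
```

```text
(310, 240) [121 114  97] 282 1219
(322, 250) [132 127 109] 282 1219
(345, 262) [121 115  98] 282 1219
((0.5836907029151917, -0.2351999431848526), (0.07644014060497284, 0.13159120082855225), 24.66425323486328)
top 74 [(np.float64(-0.020473063878495543), np.float64(0.01862954220807174)), (np.float64(-0.007618026825829866), np.float64(0.003973677931779535)), (np.float64(0.10932987498169569), np.float64(0.12099398391568733))]
side 120 [(np.float64(-0.016419935533839438), np.float64(0.023122232801320558)), (np.float64(-0.006089962111859978), np.float64(0.005938998991026751)), (np.float64(0.10913045079792336), np.float64(0.1186395966160674))]
```

View pics/seg_both.png

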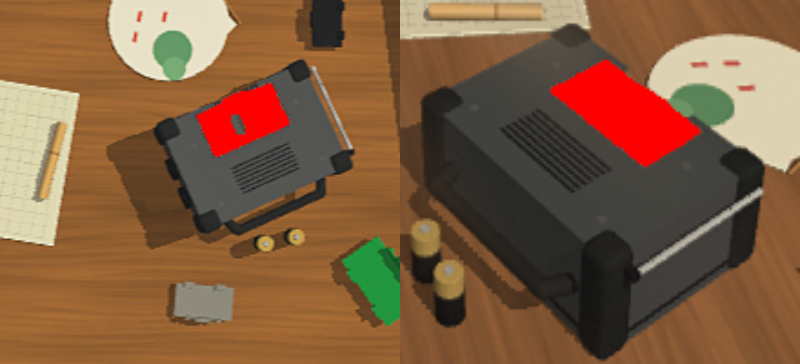

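```bash
cat >> h.py <<'E'
np.set_printoptions(precision=4,suppress=True)
RIDGE=np.array([0.5838,-0.2360]); TH=np.deg2rad(180+24.65)
XR=np.array([np.cos(TH),np.sin(TH),0]); YR=np.array([-np.sin(TH),np.cos(TH),0])
O=np.r_[RIDGE,0]+0.045*XR
def P(x,y,z): return O+x*XR+y*YR+np.array([0,0,z])
def Q(sy=1,tilt=0.0,th=TH):
    # tool y = sy*radio y, tool z down; tilt (rad) about radio y
    yv=np.array([-np.sin(th),np.cos(th),0])*sy; z=np.array([0,0,-1.]); x=np.cross(yv,z)
    M=np.c_[x,yv,z]; M=R.from_rotvec(tilt*np.array([-np.sin(th),np.cos(th),0])).as_matrix()@M
    q=R.from_matrix(M).as_quat(); return np.r_[q[3],q[:3]]
def loc():
    s=get_state(); d=s['tcp_pos']-O; f=s['contact_force']; 
    return dict(t=round(s['time_s'],2),x=round(d@XR*1e3,2),y=round(d@YR*1e3,2),z=round(s['tcp_pos'][2]*1e3,2),fx=round(f@XR,2),fy=round(f@YR,2),fz=round(f[2],2),gap=round(s['finger_gap']*1e3,2))
E
python3 - <<'E'
from h import *
print(O,P(-.088,0,0.086))
for sy in(1,-1):
    for p in (P(-.13,0,.2),P(-.12,0,.09),P(-.099,0,.09),P(-.045,0,.11),P(-.055,0,.2)):
        print(sy,solve_ik(p,Q(sy)))
    print(solve_ik([0.536,0.224,0.1],Q(sy)))
E
```

```text
[ 0.5429 -0.2548  0.    ] [ 0.6229 -0.2181  0.086 ]
1 [-0.4159  0.518   0.3187  1.3716  0.      2.2955]
1 [-0.4269  0.5542  0.0977  1.1143  0.      2.2845]
1 [-0.4508  0.5293  0.0525  1.094   0.      2.2605]
1 [-0.5173  0.455  -0.0233  1.0925  0.      2.1941]
1 [-0.5044  0.421   0.1567  1.3065  0.      2.2069]
[ 0.2514  0.386  -0.1654  1.0193  0.      2.9628]
-1 [-0.4159  0.518   0.3187  1.3716  0.     -0.8461]
-1 [-0.4269  0.5542  0.0977  1.1143  0.     -0.8571]
-1 [-0.4508  0.5293  0.0525  1.094   0.     -0.881 ]
-1 [-0.5173  0.455  -0.0233  1.0925  0.     -0.9475]
-1 [-0.5044  0.421   0.1567  1.3065  0.     -0.9347]
[ 0.2514  0.386  -0.1654  1.0193  0.     -0.1788]
```

Run:
```python
from h import *
gripper_to(0.0)
goto([0.38,0.2,0.30],Q(-1)); goto(P(-.125,0,.2),Q(-1)); print(loc())
servo_line(P(-.125,0,.090),feed=0.1); print(loc())
c=snap('side','s1.png'); d=snap('top','t1.png')
cv2.imwrite('pics/s1c.png',cv2.resize(c['frame'][150:350,250:450,::-1],None,fx=3,fy=3))
print(get_state()['contact_force'])
```

```text
{'t': 4.21, 'x': np.float64(-125.64), 'y': np.float64(-1.12), 'z': np.float64(200.82), 'fx': np.float64(-0.39), 'fy': np.float64(-0.44), 'fz': np.float64(-0.35), 'gap': 0.13}
{'t': 5.46, 'x': np.float64(-125.25), 'y': np.float64(0.28), 'z': np.float64(90.78), 'fx': np.float64(0.13), 'fy': np.float64(-0.06), 'fz': np.float64(0.3), 'gap': 0.29}
[ 0.5047 -0.515   0.2294]
```

View pics/s1c.png

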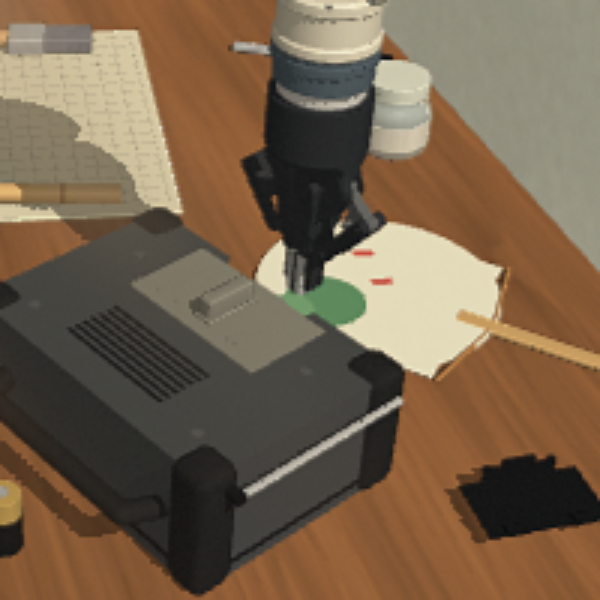

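View pics/t1.png

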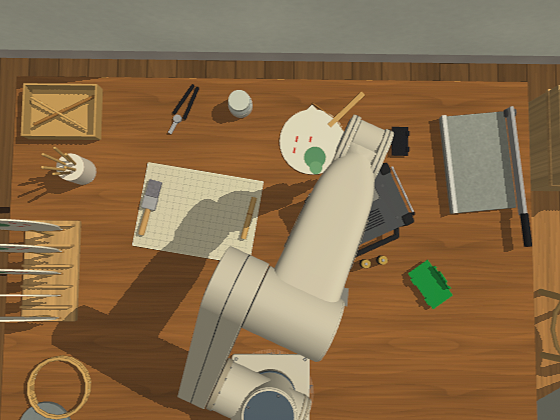

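The side view shows the closed fingers behind the radio at the notch, at crop (300,285), in line with the ridge. Now I'll feel for the tab.

Run:
```python
from h import *
r=servo_line(P(-.090,0,.090),feed=0.012,force_limit=3.0); print(r,loc())
for i in range(3): sleep(0.05); print(loc())
```

```text
True {'t': 7.58, 'x': np.float64(-98.25), 'y': np.float64(0.04), 'z': np.float64(89.93), 'fx': np.float64(-3.59), 'fy': np.float64(0.23), 'fz': np.float64(1.85), 'gap': 0.01}
{'t': 7.63, 'x': np.float64(-98.25), 'y': np.float64(-0.02), 'z': np.float64(89.83), 'fx': np.float64(-2.82), 'fy': np.float64(0.32), 'fz': np.float64(2.64), 'gap': 0.28}
{'t': 7.68, 'x': np.float64(-98.22), 'y': np.float64(-0.03), 'z': np.float64(89.7), 'fx': np.float64(-2.88), 'fy': np.float64(0.14), 'fz': np.float64(3.1), 'gap': -0.07}
{'t': 7.73, 'x': np.float64(-98.17), 'y': np.float64(-0.06), 'z': np.float64(89.63), 'fx': np.float64(-3.3), 'fy': np.float64(-0.16), 'fz': np.float64(1.83), 'gap': -0.07}
```

Run:
```python
from h import *
z=get_state()['tcp_pos'][2]
r=servo_line(P(-.0945,0,z),feed=0.004,force_limit=7.3); print(r,loc())
for i in range(4): sleep(0.05); print(loc())
```

```text
True {'t': 8.46, 'x': np.float64(-97.08), 'y': np.float64(-0.08), 'z': np.float64(89.55), 'fx': np.float64(-7.31), 'fy': np.float64(-0.7), 'fz': np.float64(0.95), 'gap': -0.06}
{'t': 8.51, 'x': np.float64(-97.16), 'y': np.float64(-0.08), 'z': np.float64(89.53), 'fx': np.float64(-6.51), 'fy': np.float64(0.64), 'fz': np.float64(2.07), 'gap': -0.1}
{'t': 8.56, 'x': np.float64(-97.18), 'y': np.float64(-0.1), 'z': np.float64(89.51), 'fx': np.float64(-6.13), 'fy': np.float64(0.05), 'fz': np.float64(1.64), 'gap': -0.01}
{'t': 8.61, 'x': np.float64(-97.19), 'y': np.float64(-0.11), 'z': np.float64(89.52), 'fx': np.float64(-6.19), 'fy': np.float64(0.2), 'fz': np.float64(1.68), 'gap': 0.19}
{'t': 8.66, 'x': np.float64(-97.18), 'y': np.float64(-0.09), 'z': np.float64(89.52), 'fx': np.float64(-6.41), 'fy': np.float64(-0.06), 'fz': np.float64(1.33), 'gap': -0.11}
```

```bash
cat >> h.py <<'E'
def favg(n=6):
    a=[]
    for i in range(n):
        sleep(0.02); s=get_state(); f=s['contact_force']; d=s['tcp_pos']-O; a.append([f@XR,f@YR,f[2],d@XR*1e3,d@YR*1e3,s['tcp_pos'][2]*1e3])
    return np.mean(a,0)
E
python3 - <<'E'
from h import *
z=.0895
for x in (-.0966,-.0961,-.0958):
    r=servo_line(P(x,0,z),feed=0.004,force_limit=5); a=favg(); print(r,a)
    if a[0]<-10.4: break
print(get_state()['time_s'])
E
```

```text
False [ -6.1292  -0.1207   1.8706 -97.1825  -0.0971  89.5185]
False [ -7.4867   0.0725   1.4512 -96.8785  -0.1007  89.5199]
False [ -7.8754   0.2625   1.4545 -96.6994  -0.1072  89.5295]
9.7333
```

Run:
```python
from h import *
z=.0895
for x in (-.0952,-.0948,-.0944,-.0941,-.0938):
    r=servo_line(P(x,0,z),feed=0.004,force_limit=5); a=favg(); print(x,r,a)
    if a[0]<-10.7: break
print(get_state()['time_s'])
```

```text
-0.0952 False [ -9.1523   0.1128   0.9767 -96.3235  -0.0957  89.5415]
-0.0948 False [ -9.6088   0.0624   0.5997 -96.096   -0.1025  89.5542]
-0.0944 False [-10.7692  -0.2423   0.6435 -95.8356  -0.106   89.555 ]
10.8333
```

Run:
```python
from h import *
x=-.0941; z=.0895
servo_line(P(x,0,z),feed=0.004,force_limit=5); a=favg(); print(x,a)
for i in range(2):
    z+=0.0015
    r=servo_line(P(x,0,z),feed=0.008,force_limit=5); a=favg(); print(x,z,r,a)
    if a[2]<-4.5 or a[0]<-13.5: break
print(get_state()['time_s'])
```

```text
-0.0941 [-10.996   -0.1794   0.2762 -95.6577  -0.1246  89.5651]
-0.0941 0.091 False [-11.9075   1.0799  -2.1178 -95.6512  -0.1295  90.7306]
-0.0941 0.0925 False [-11.8714   0.6448  -1.9894 -95.7569  -0.1253  92.2404]
12.0667
```

Run:
```python
from h import *
x=-.0941; z=.0925
for i in range(6):
    z+=0.0015
    r=servo_line(P(x,0,z),feed=0.01,force_limit=5); a=favg(); print(x,z,r,a)
    if a[2]<-4.5 or a[0]<-14: break
    if a[0]<-12.3: x-=0.0003
    if a[0]>-10.8: x+=0.0003
c=snap('side','s2.png')
cv2.imwrite('pics/s2c.png',cv2.resize(c['frame'][190:350,250:420,::-1],None,fx=3.5,fy=3.5))
print(get_state()['time_s'])
```

```text
-0.0941 0.094 False [-12.5096   0.7818  -2.6218 -95.8452  -0.1335  93.7624]
-0.0944 0.0955 False [-12.031    0.3206  -2.1876 -96.1203  -0.1384  95.2729]
-0.0944 0.097 False [-12.754    0.51    -1.4654 -96.2068  -0.1373  96.8211]
-0.09469999999999999 0.0985 False [-12.1363   0.4471  -1.7065 -96.4683  -0.1386  98.338 ]
-0.09469999999999999 0.1 False [-12.3873   0.6364  -1.6905 -96.5449  -0.1382  99.8808]
-0.09499999999999999 0.1015 False [-12.2599   0.1684  -1.119  -96.7827  -0.1257 101.3951]
14.5167
```

View pics/s2c.png

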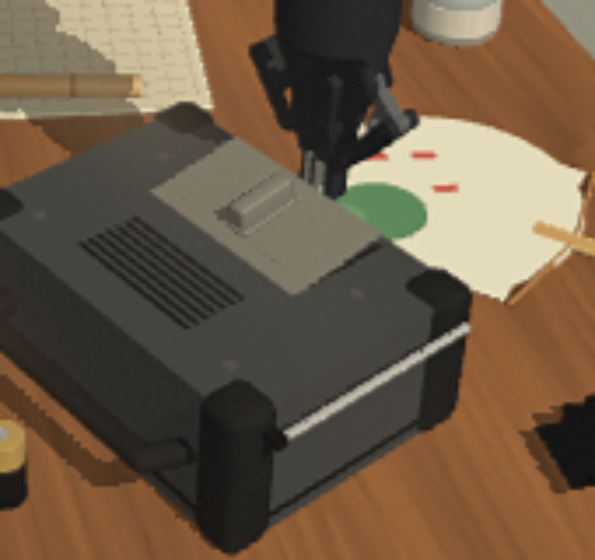

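The cover's tab edge stands raised, with a visible gap at crop (380,240). Forces stay at about 12 N in and 2 N up, so the hooks are free. Now I'll withdraw the finger slowly so the hooks rest on the wall.

Run:
```python
from h import *
z=.1015
for x in (-.0965,-.098,-.0995,-.102,-.115):
    servo_line(P(x,0,z),feed=0.012); print(x,favg(3))
servo_line(P(-.115,0,.2),feed=0.2)
c=snap('side','s3.png')
cv2.imwrite('pics/s3c.png',cv2.resize(c['frame'][190:350,250:420,::-1],None,fx=3.5,fy=3.5))
W=cloud(c); D=W-O; a=D@XR; b=D@YR
for lo in np.arange(-.09,0,.01):
    k=(a>lo)&(a<lo+.01)&(np.abs(b)<.06)&(np.abs(b)>.02)&(D[...,2]>.09)&(D[...,2]<.125)
    print(round(lo,3),k.sum(),np.median(D[...,2][k])*1e3)
k=(np.abs(a+.045)<.03)&(np.abs(b)<.012)&(D[...,2]>.113)&(D[...,2]<.13)
print('ridge',k.sum(),[(np.percentile(q[k],5)*1e3,np.percentile(q[k],95)*1e3) for q in(a,b,D[...,2])])
print(get_state()['time_s'])
```

```text
-0.0965 [ -9.6963   0.0276  -1.115  -97.6901  -0.1479 101.2033]
-0.098 [ -6.3093   0.5202  -0.5549 -98.5915  -0.1523 101.06  ]
-0.0995 [ -3.3298   0.7342  -0.7795 -99.4508  -0.1529 101.115 ]
-0.102 [  -0.3839    0.1748   -0.2932 -101.5948   -0.0831  101.3699]
-0.115 [   0.3128   -0.3466   -0.2815 -114.9413    0.0018  101.5098]
-0.09 10 102.91058884135057
-0.08 102 107.5818864055838
-0.07 112 106.60910702829196
-0.06 114 105.55985983779065
-0.05 109 104.38791115121937
-0.04 117 103.62554194056605
-0.03 116 102.18960729892163
-0.02 118 101.12821285598483
-0.01 119 100.32704904418699
ridge 113 [(np.float64(-59.42963249860094), np.float64(-21.35523866866192)), (np.float64(-5.696825231131727), np.float64(5.889955441190565)), (np.float64(113.88125310756591), np.float64(122.77700468805821))]
17.875
```

View pics/s3c.png

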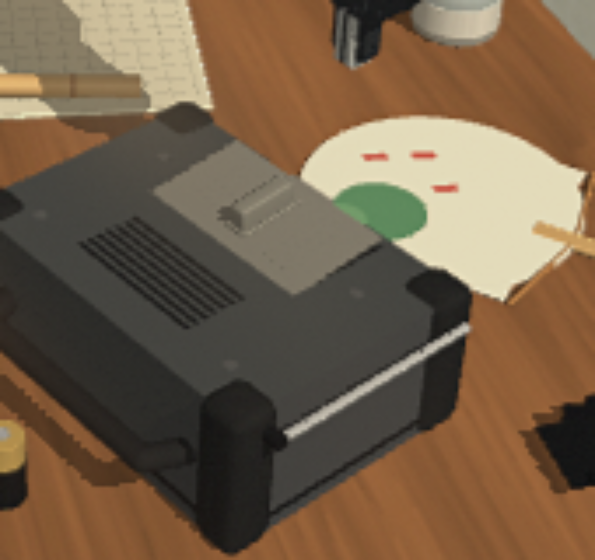

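The cover stays up, tilted about 0.10 rad by its depth profile, with the hooks resting on the wall. The fingers are at crop (355,55), clear above. Next I'll straddle the ridge and centre by touch.

Run:
```python
from h import *
X=-.0435
gripper_to(0.028)
goto(P(X,0,.16),Q(-1)); print(loc())
r=servo_line(P(X,0,.1195),feed=0.04,force_limit=3); print(r,favg())
r=servo_line(P(X,.012,.1195),feed=0.015,force_limit=2); a=favg(); print('+y',r,a)
servo_line(P(X,0,.1195),feed=0.03)
r=servo_line(P(X,-.012,.1195),feed=0.015,force_limit=2); b=favg(); print('-y',r,b)
servo_line(P(X,(a[4]+b[4])/2e3,.1195),feed=0.02); print(loc())
c=snap('side','s4.png')
cv2.imwrite('pics/s4c.png',cv2.resize(c['frame'][170:330,230:400,::-1],None,fx=3.5,fy=3.5))
```

```text
{'t': 18.68, 'x': np.float64(-42.81), 'y': np.float64(0.09), 'z': np.float64(160.06), 'fx': np.float64(-0.75), 'fy': np.float64(-0.12), 'fz': np.float64(0.09), 'gap': 27.93}
False [ -0.0508  -0.088    0.4269 -43.5799   0.1289 119.827 ]
+y True [  0.1582  -0.1235  -0.0752 -43.2818   8.1213 118.7812]
-y True [ -0.5494   2.1621   0.8482 -43.5224  -8.8112 119.1802]
{'t': 22.33, 'x': np.float64(-43.42), 'y': np.float64(-0.35), 'z': np.float64(119.32), 'fx': np.float64(0.53), 'fy': np.float64(0.58), 'fz': np.float64(0.29), 'gap': 27.95}
```

View pics/s4c.png

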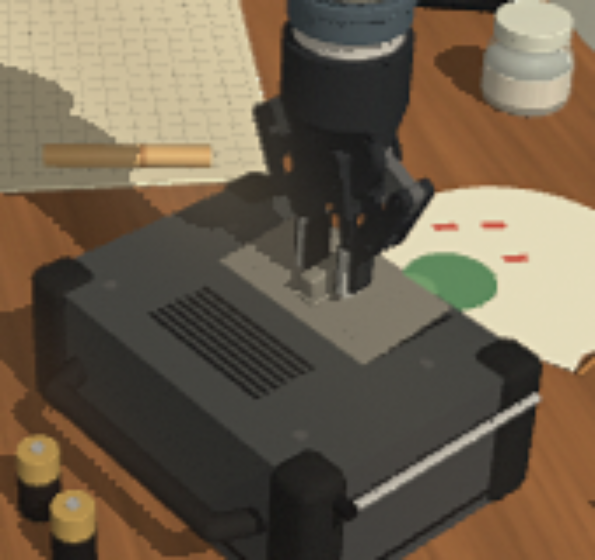

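The fingers straddle the ridge at crop (320,275), with clear gaps on both sides. I'll close in stages.

Run:
```python
from h import *
X=-.0435; y=-.00035
r=servo_line(P(X,y,.1180),feed=0.03,force_limit=3); print(r,favg())
gripper_to(0.016); print(favg())
gripper_to(0.0); print(favg(),loc())
```

```text
False [ -0.4533   0.3189  -0.2778 -43.4969  -0.4487 117.9584]
[ -0.1879  -0.2935  -0.1673 -43.4977  -0.3405 118.0242]
[  0.3388  -0.3679   2.2027 -43.5155  -0.2978 118.1754] {'t': 23.43, 'x': np.float64(-43.5), 'y': np.float64(-0.29), 'z': np.float64(118.16), 'fx': np.float64(1.1), 'fy': np.float64(-0.7), 'fz': np.float64(1.44), 'gap': 11.31}
```

Run:
```python
from h import *
y=-.0003; z=.1182
for x in (-.0455,-.0475,-.0495,-.051,-.0525):
    z+=0.0001
    r=servo_line(P(x,y,z),feed=0.015,force_limit=8); print(x,r,favg(4))
    if r: break
c=snap('side','s5.png')
cv2.imwrite('pics/s5c.png',cv2.resize(c['frame'][170:330,230:400,::-1],None,fx=3.5,fy=3.5))
print(loc())
```

```text
-0.0455 False [  0.9816   0.1496   1.7989 -45.5691  -0.2627 118.3121]
-0.0475 False [ -0.0606  -0.277    1.163  -47.6831  -0.2846 118.3531]
-0.0495 False [  0.0723   0.3659   0.167  -49.6413  -0.3277 118.4216]
-0.051 False [ -0.4087  -0.241   -0.6553 -51.0821  -0.3565 118.5067]
-0.0525 False [ -0.0539   0.1531  -0.5494 -52.5079  -0.3439 118.6194]
{'t': 25.16, 'x': np.float64(-52.49), 'y': np.float64(-0.33), 'z': np.float64(118.66), 'fx': np.float64(-0.57), 'fy': np.float64(-0.44), 'fz': np.float64(-0.57), 'gap': 11.24}
```

View pics/s5c.png

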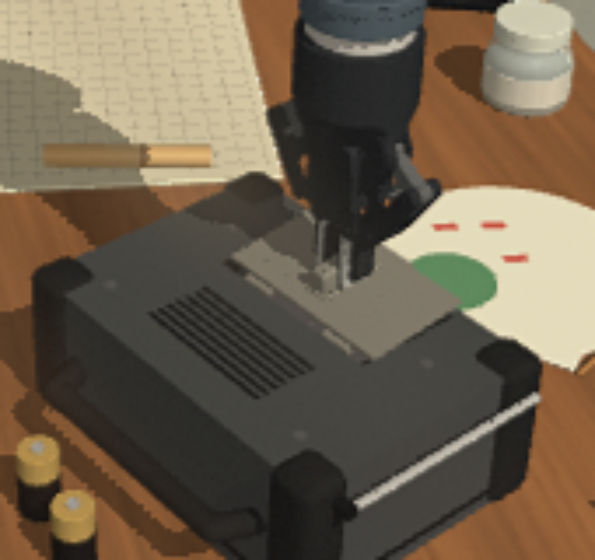

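The cover moved 9 mm with almost no force. Its lug slots now show at crop (260,285) and (335,340), out from under the rim. Lifting with a guard.

Run:
```python
from h import *
y=-.0003
r=servo_line(P(-.0525,y,.126),feed=0.02,force_limit=4); print(r,favg(4))
if not r:
    r=servo_line(P(-.0525,y,.20),feed=0.1,force_limit=6); print(r,favg(4)); sleep(0.15)
    c=snap('side','s6.png'); cv2.imwrite('pics/s6c.png',cv2.resize(c['frame'][120:320,230:430,::-1],None,fx=3,fy=3))
    print(loc())
```

```text
False [  0.2869  -0.108   -0.9984 -52.4966  -0.3033 126.0245]
False [ -0.0592  -0.1205  -1.0947 -52.285   -0.5635 199.1616]
{'t': 26.9, 'x': np.float64(-52.39), 'y': np.float64(-0.42), 'z': np.float64(199.5), 'fx': np.float64(-0.12), 'fy': np.float64(-0.55), 'fz': np.float64(-1.41), 'gap': 11.2}
```

View pics/s6c.png

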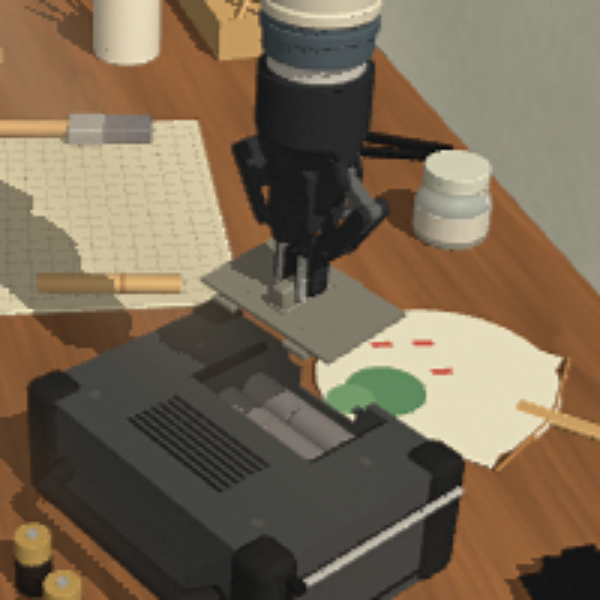

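The cover is clear of the radio, with the old cells visible in the open bay at crop (290,410), and held level in y at (300,310). Next I'll carry it to the mat and tilt it to its resting slope.

Run:
```python
from h import *
th=np.deg2rad(171.0); M=np.array([0.536,0.224])
q=Q(-1,0.1,th); print(solve_ik([*M,.2],q),solve_ik([*M,.04],q))
goto([*M,.15],q); print(favg(3),get_state()['tcp_pos'])
servo_line([*M,.06],feed=0.12); sleep(0.2)
c=snap('side','s7.png'); cv2.imwrite('pics/s7c.png',cv2.resize(c['frame'][100:260,180:350,::-1],None,fx=3.5,fy=3.5))
print(get_state()['tcp_pos'],favg(4)); print(get_state()['time_s'])
```

```text
[ 0.2719  0.2711 -0.0742  1.1345 -0.0415  0.4271] [ 0.2719  0.3946 -0.335   0.7502 -0.0415  0.4271]
[  -0.0752    0.6901   -0.5772 -193.6079 -437.2035  150.0755] [0.5365 0.2233 0.1501]
[0.5363 0.2241 0.0606] [   0.0905    0.1597   -1.0196 -193.644  -437.9999   60.5397]
29.8583
```

View pics/s7c.png

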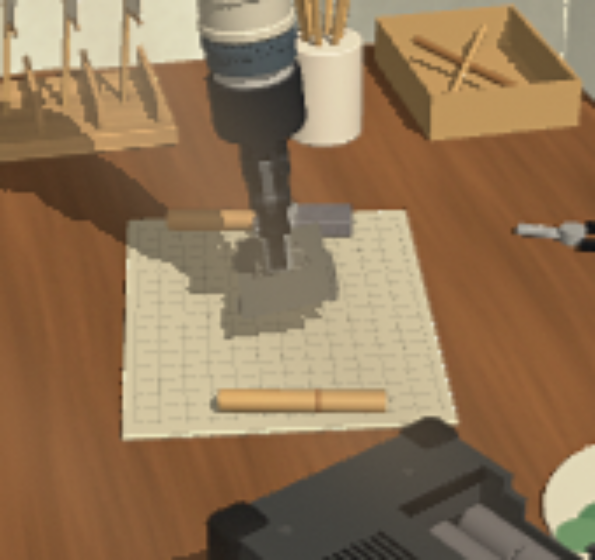

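The cover hangs above the mat's middle at crop (275,275), with the brush and handle well clear on both sides. Lowering with a guard.

Run:
```python
from h import *
M=np.array([0.536,0.224])
r=servo_line([*M,.026],feed=0.015,force_limit=2.0); print(r,get_state()['tcp_pos'],favg(5))
```

```text
True [0.536  0.224  0.0336] [   0.7406   -0.1307    5.2985 -193.3948 -438.001    33.5831]
```

Run:
```python
from h import *
M=np.array([0.536,0.224])
print(favg(4)[2])
gripper_to(0.018); print(favg(3)); gripper_to(0.035); print(loc())
servo_line([*M,.12],feed=0.06,force_limit=4); print(loc())
goto([0.40,0.05,0.30],Q(-1)); sleep(0.2)
c=snap('top','t8.png'); s=snap('side','s8.png')
W=cloud(c); np.savez('t8.npz',**{k:np.array(v) for k,v in c.items()})
cv2.imwrite('pics/t8c.png',cv2.hconcat([cv2.resize(c['frame'][150:280,120:290,::-1],(400,306)),cv2.resize(s['frame'][130:260,190:360,::-1],(400,306))]))
print(loc())
```

```text
5.100093183597977
[  -0.1238    0.4252    0.099  -192.7717 -438.1204   32.7712]
{'t': 32.19, 'x': np.float64(-192.81), 'y': np.float64(-438.11), 'z': np.float64(32.82), 'fx': np.float64(0.14), 'fy': np.float64(0.33), 'fz': np.float64(-0.48), 'gap': 34.86}
{'t': 33.79, 'x': np.float64(-193.21), 'y': np.float64(-438.06), 'z': np.float64(119.59), 'fx': np.float64(-0.82), 'fy': np.float64(-0.21), 'fz': np.float64(0.32), 'gap': 35.09}
{'t': 35.19, 'x': np.float64(2.5), 'y': np.float64(-336.8), 'z': np.float64(299.45), 'fx': np.float64(0.73), 'fy': np.float64(-0.44), 'fz': np.float64(-0.57), 'gap': 35.01}
```

View pics/t8c.png

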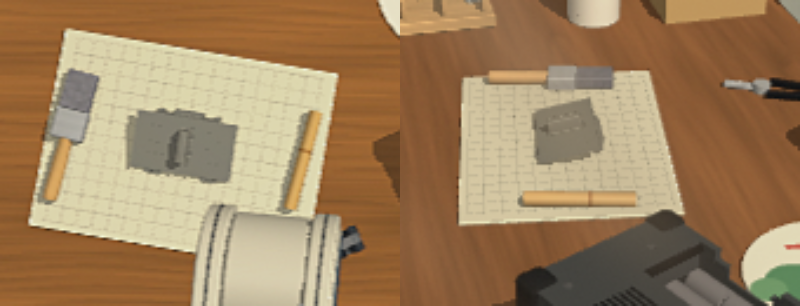

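View pics/t8.png

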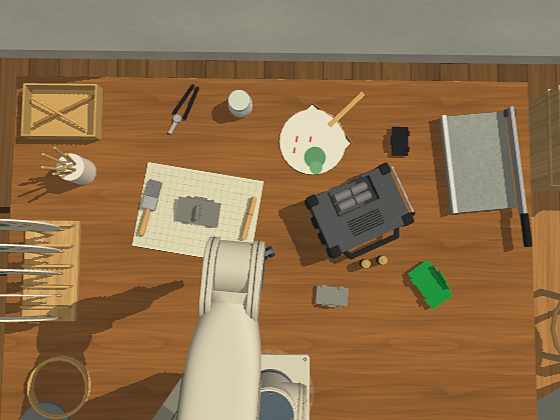

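The cover lies ridge up at the mat's middle, (196,212) in the top view. The brush, handle and cells at (367,262) and (383,259) are where they were. I'll check the slope and position by depth, then hand in.

Run:
```python
from h import *
c=camera('top'); W=cloud(c); f=c['frame'].astype(int)
k=np.zeros(W.shape[:2],bool); k[190:230,170:224]=1
k&=(W[...,2]>.006)&(W[...,2]<.026)&(f.max(-1)<150)
p=W[k]; A=np.c_[p[:,:2],np.ones(len(p))]; s=np.linalg.lstsq(A,p[:,2],rcond=None)[0]
print(len(p),'slope',np.arctan(np.hypot(*s[:2])),'centre',p.mean(0),'rel mat',p.mean(0)[:2]-[.5359,.2241])
print(loc()); sign_off()
```

```text
903 slope 0.14047487599253172 centre [0.5364 0.2254 0.0179] rel mat [0.0005 0.0013]
{'t': 35.24, 'x': np.float64(2.54), 'y': np.float64(-336.76), 'z': np.float64(299.6), 'fx': np.float64(0.64), 'fy': np.float64(0.13), 'fz': np.float64(-0.04), 'gap': 35.28}
the job is handed in; nothing more can be done
```

The battery cover is off the radio and lies ridge up in the middle of the mat. I handed the job in at about 35 s of the 64 s allowed; no verdict is reported.

- **Freeing the hooks:** I pressed the snap tab with closed fingers to about 11 N. The averaged reading stayed under 13 N while I lifted, with about 2 N upward. After I let go, the edge stayed up at about 0.10 rad, with the hooks resting on the wall.
- **Taking the cover off:** I centred on the ridge by touch and gripped it. Drawing the lugs out over 9 mm took under 2 N, and lifting the cover off then showed only its own weight, about 1 N. I lowered it until it touched the mat, with about 5 N on it at the end, then let go.
- **Last checks:** The cover's centre is within about 2 mm of the mat's middle. The fingers were open and well clear. In the top view the brush, bamboo handle and both cells had not visibly moved.
- **Disagreements:** The depth fit gave a slope of 0.14 rad rather than the expected 0.2, probably because the cut-off heights trimmed the fit; both are below the 0.35 limit. The gripper read 11.3 mm on the 13 mm ridge, but the cover held firmly. The first touch when centring (+y) read almost no force once stopped, so that centring was only good to about 1 mm.

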